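Refill the empty bin of a stockroom carousel

TASK

Bring the empty bin (green floor) of the parts carousel round to the loading chute by pushing on a spoke of the red star handle with a fingertip, and leave it lined up squarely with the chute. Then push the green carton along the chute with a fingertip until it is fully home against the back of that bin. Only push: do not lift or tip the carton, do not push on the grey tray or the goods in its other bins, and leave the other things on the bench where they are.

Things in the scene. Friction and masses are not known exactly. Their poses are not given: they have to be found in the camera images.
- rack: fixed stand; origin on the carousel's axis at bench height, z up. Its y axis points from the axis along the middle of the loading chute, x is across the chute. The chute is a level aluminium channel from y = 156 to 326 mm, floor 43 mm above the bench, 64 mm wide inside, with guide walls 10 mm high, open at both ends and above
- carousel (a joint): angle of the carousel (rad) about the vertical axis of the rack, positive counter-clockwise seen from above. 0 (or any whole number of turns) is the empty bin squarely facing the chute. It turns both ways, for several turns, and friction (0.3 N m) holds it where it is left: about 3.5 N at 85 mm radius turns it
- star: red star handle on the carousel, turning with it; origin on the axis at bench height. Hub 44 mm wide, top 130 mm above the bench; four level round spokes 14 mm thick, centre line 116 mm above the bench, out to 107 mm radius, in its own frame's diagonal directions (45 degrees between x and y). The tray's goods below reach only 85 mm height, so a finger fits down between spokes
- tray: grey round tray, 300 mm wide, floor 40 mm above the bench; origin on the axis at bench height. A black square core (130 mm wide, top at 75 mm) forms the backs of four bins, parted by black dividers under the spokes, 35 mm high. The empty bin (green floor) lies along its +y; the others hold blue and white boxes (+x), a tape roll (-y), orange tins (-x), fixed to the tray
- bin (a point): where the middle of the carton's underside belongs in the empty bin: on the tray's floor, 95 mm from the axis; y points outward from the axis, the back wall of the bin is 30 mm inward
- dock (a point): fixed point on the rack, 95 mm from the axis towards the chute: bin is here when the empty bin is lined up with the chute
- carton: loose green carton standing in the chute, 54 mm (across the chute, x) x 60 mm (along it, y) x 50 mm tall, 0.14 to 0.28 kg; origin under its centre. It slides down a 3 mm step from the chute on to the tray
- tin: bystander: closed paint tin with a blue label, 90 mm diameter, 100 mm tall; origin under its centre
- tape: bystander: roll of brown tape lying flat beside the chute, 100 mm diameter, 48 mm tall; origin under its centre
- whitebox: bystander: small white box beside the chute, 60 x 90 x 45 mm; origin under its centre
- driver: bystander: orange-handled screwdriver lying on the bench
- spray: bystander: spray can with a yellow label, 60 mm diameter, 120 mm tall; origin under its centre
- mug: bystander: white mug, 76 mm diameter, 90 mm tall; origin under its centre
There are look-alikes about, which are no part of the job. Of the things that look like the carton, the smaller one is meant.

How it is judged:
On the way, in this order (a step that is already met when the one before it is completed fails the run):
1. the empty bin is lined up with the chute and still, the carton still waiting in the chute (horizontal distance between bin and dock below 0.014 m and velocity of joint carousel between -0.05 and 0.05 rad/s and y of carton in the frame of rack above 0.19 m), for 0.3 s.
2. the carton is home in the empty bin (y of carton in the frame of bin between -0.01 and 0.01 m and x of carton in the frame of bin between -0.022 and 0.022 m and height (world z) of carton below 0.0425 m and angle between carton's own z axis and vertical below 0.1 rad and linear speed of carton below 0.02 m/s), for 0.2 s.
At the end, for the whole second after the job is handed in: The empty bin faces the chute (its middle within 18 mm of the dock point, about 11 degrees; 14 mm when first lined up), the carousel is at rest, and the carton stands upright on the bin's floor, at rest, within 10 mm of touching the back wall and within 22 mm of the bin's middle sideways (all of step 2 and horizontal distance between bin and dock below 0.018 m and velocity of joint carousel between -0.05 and 0.05 rad/s).
It fails at once if the carton is lifted (more than 15 mm above the chute) or tipped (over 0.35 rad) (height (world z) of carton above 0.058 m or angle between carton's own z axis and vertical above 0.35 rad).
It fails at once if the robot pushes on the tray, its dividers or its goods (over 4 N) instead of on the star handle (contact force between any of the arm, the fingers and tray above 4 N).
It fails at once if a bystander is moved more than 30 mm (distance of any of tin, tape, whitebox, driver, spray, mug from where it was at the start of the episode above 0.03 m).
It also fails if it takes over 54 s, if anything falls off the work surface, if the arm or the gripper's body presses on something with over 40 N, if the wrist force passes 120 N, or if a joint passes its speed limit or range.

ROBOT

A 6-joint arm with a two-finger parallel gripper is mounted at the origin on the work surface. World frame = base frame: x ahead of the robot, y to its left, z up, the work surface at z = 0. Lengths are in m, angles in rad, forces in N, time in s.
With the tool pointing down it reaches from about 0.4 to 0.825 m from the base axis. Payload 7 kg.
Tool frame: the origin (TCP) lies midway between the tips of the shut fingers; the grasp point (between the pads) lies 19 mm behind it; z points along the fingers, y is the line along which they close (so a half turn about z gives the same grasp; the last joint's range is limited). The gripper opens to 88 mm and grips with 3 to 60 N. Pads are 19 mm wide; open, the fingers measure 130 mm over their backs; the gripper's body (78 mm by 193 mm) begins 47 mm behind the grasp point.
Start: joints at [1.414, 0.359, 0.012, 0, -1.224, -0.288], TCP at [0.29, 0.609, 0.227] pointing down, gripper open.
Joint ranges: [-3.07, 3.07], [-1.43, 2.12], [-1.02, 1.25], [-3.03, 1.67], [-3.05, -0], [-3.03, 3.03]. Speed limits (rad/s): [2.39, 2.39, 3.01, 3.14, 3.14, 3.14].

INTERFACE

Orientations are given as a rotation vector (axis times angle).
In Python, from bench import arm gives the robot as it stands. The module is installed in compiled form; this text tells all that it offers.
- The arm moves only by the tool drive_tool, never from a script. Its argument "deltas" is a list of rows, each a list of 3 entries, a list of its own where there are three numbers: the shift along the tool's x, y, z in units of 12 cm (1.0 is 12 cm), then the turn, a rotation vector about the tool's x, y, z in units of pi rad (1.0 is pi rad), then the opening, from -1 (shut) to 1 (fully open). In form: [[[dx, dy, dz], [wx, wy, wz], jaw], ...]. A call has 1 to 20 rows; each row is the pose to reach, as a shift and turn from the pose commanded when the call began, along the tool's axes at that moment, turning the shorter way round; what a row does not reach only later rows make up. A row lasts 1/12 s, in which the tool goes at most 41.7 mm and 7.16 degrees, less where a joint would pass 70% of its speed; a pose out of reach is approached as far as the arm can. A call with a number of a shift or a turn outside -1 to 1 is refused whole. A call with a gripper value outside its range is refused whole. The fingers move at their own pace and stop on an object; "force" is the grip in N (left out, the last holds). Time passes only in rows, so rows that repeat a pose let the fingers close. It gives the time, the measured TCP pose, the force, the opening and the grip force at its end, in the units of the state.
- arm.get_state(): the state, without advancing time (a new reading comes with each control period).
- arm.snapshot(name): name is "scene" or "top" or "wrist"; returns (picture, depth): 384x512x3 uint8, red, green, blue; 384x512 float32, m along the optical axis (not along the pixel's ray), 0 where there is no reading.
- arm.calibration(name): a dict with "mtx" (3x3 intrinsics, pixels), "rvec" (rotation vector, rad) and "tvec" (3), from world to camera coordinates, as OpenCV has them; the wrist camera has in their place "hand_eye" (4x4, takes a point from camera to tool coordinates, whose origin is the TCP and whose axes are the flange's). Camera axes: x right, y down, z forward; pixel columns grow to the right and rows downward; lengths in m; the calibration is good to about 2 mm. A picture is of the moment at which its call begins: read the wrist's pose just before it. calibration takes no time and is no camera call.
- arm.job_done(): hands the job in; it is judged then, once.
Trained networks look in the newest picture that a camera, given by its name, has taken for a name from the list of things; names that differ only in an ending like _2 or _b are one class to them, and where a whole thing is asked for, a point or a joint stands for the part that bears it (a point fixed in the world has none). Each returns a list of dicts, best first, with "confidence" (0 to 1); they miss things now and then, are a little off and sometimes report something else, mostly with a low value. They report only what shows in the picture. A call takes as long as a camera call. They do not tell look-alikes from the thing itself.
- arm.spot_in(camera, query): "position" ([x, y, z] in m, in world coordinates, good to about 4 mm: the middle of the surface that is visible of it).
- arm.landmark_of(camera, query): "position" ([x, y, z] in m, in world coordinates, good to about 4 mm: a listed point, or the origin of a listed thing).
The state is a dict: "time_s": time; "joint_pos": joint angles; "dq": joint speeds; "effort": joint torques, N m; "tool_pos": TCP position; "tcp_rot": TCP orientation; "wrist_force": force on the tool from outside, world axes, zero at the start; "moment": the same for the moment, N m; "finger_gap": finger opening in m; "gripper_force": force on a finger pad.
Only numpy, scipy, OpenCV 4.12 (cv2) and the standard library are available. Lean on these libraries where they do the work, as an engineer would, in place of code of your own. Each camera call takes 0.05 s, during which the arm holds its last target. There are 200 camera calls.

## Working session

There is one attempt and no reset: what is moved stays moved. The work goes in short steps, Python scripts to look and compute and a tool call to move; the robot and the scene stay as the last step left them, time stands still between calls to the robot, and variables do not carry over. Pictures are saved under pics/ and viewed, at most 10 in all, crops included, and the job is handed in when it is done.

Besides the shell and the picture viewer there is one more tool, called after "Request:" as name(argument=value, ...), one argument or row to a line, values as JSON. drive_tool: Moves the arm, as the interface text tells. Shifts and turns lie within -1 to 1; 1 stands for 12 cm of shift or pi rad of turn. Its arguments: {"type":"object","properties":{"deltas":{"type":"array","items":{"type":"array"}},"force":{"type":"number"}},"required":["deltas"]}

```bash
mkdir -p pics; python3 - <<'E'
from bench import arm
import cv2,numpy as np
for n in("top","scene"):
    p,d=arm.snapshot(n); cv2.imwrite(f"pics/{n}0.png",p[:,:,::-1]); np.save(f"pics/{n}0.npy",d)
    c=arm.calibration(n); print(n,c)
    for q in("rack","star","bin","dock","carton","tray","tin","tape","whitebox","driver","spray","mug"):
        try: print(q,[(np.round(r["position"],3).tolist(),round(r["confidence"],2)) for r in arm.landmark_of(n,q)])
        except Exception as e: print(q,e)
s=arm.get_state();print(s)
E
```

```text
top {'mtx': array([[420.08025435,   0.        , 260.26845796],
       [  0.        , 420.08025435, 190.65549812],
       [  0.        ,   0.        ,   1.        ]]), 'rvec': array([ 2.13775174, -2.16051232,  0.13650644]), 'tvec': array([-0.00936725,  0.53143037,  1.29745084])}
rack [([0.549, -0.073, -0.003], 0.65)]
star [([0.546, -0.069, 0.002], 0.8), ([0.598, 0.435, -0.002], 0.48)]
bin [([0.512, -0.164, 0.038], 0.87)]
dock [([0.566, 0.022, 0.04], 0.97), ([0.548, -0.071, 0.002], 0.67)]
carton [([0.735, 0.298, 0.002], 0.92), ([0.592, 0.161, 0.044], 0.67)]
tray [([0.547, -0.07, -0.005], 0.89)]
tin [([0.594, 0.437, -0.005], 0.64)]
tape [([0.742, 0.127, 0.005], 0.85), ([0.51, -0.164, 0.038], 0.44), ([0.566, 0.023, 0.039], 0.2)]
whitebox [([0.474, 0.212, -0.0], 0.7), ([0.622, -0.435, -0.0], 0.51)]
driver [([0.419, 0.46, 0.001], 0.7), ([0.548, -0.07, -0.005], 0.37)]
spray [([0.617, -0.435, -0.002], 0.6)]
mug [([0.395, -0.465, -0.002], 0.92)]
scene {'mtx': array([[446.21568325,   0.        , 261.03157278],
       [  0.        , 446.21568325, 196.14611224],
       [  0.        ,   0.       
[... 695 characters left out ...]
56, -0.005], 0.54)]
{'time_s': 1.3, 'joint_pos': array([ 1.41409772e+00,  3.58589441e-01,  1.19259430e-02,  9.41745971e-06,
       -1.22411180e+00, -2.88129349e-01]), 'dq': array([-0.00041463, -0.00095295,  0.00026907, -0.00044448,  0.0005682 ,
        0.00018765]), 'effort': array([-6.37142457e-04, -5.82381284e+01,  2.93300861e+01,  7.00220212e+00,
        1.24126687e-02, -2.41580204e-05]), 'tool_pos': array([0.29044847, 0.6093019 , 0.22658109]), 'tcp_rot': array([-3.06418840e+00,  6.92977866e-01, -1.17134177e-05]), 'wrist_force': array([-0.37794632, -0.69099988,  0.48746296]), 'moment': array([-0.07198682,  0.02038281, -0.03052105]), 'gripper_force': 0.0, 'finger_gap': 0.08771781285144256}
```

View pics/top0.png

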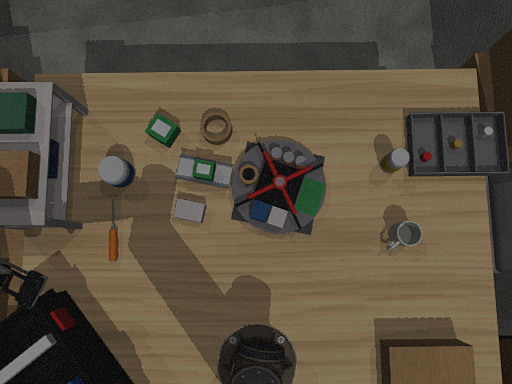

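View pics/scene0.png

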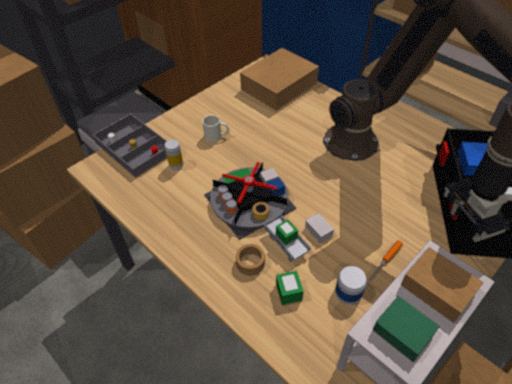

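In the top picture, the green-floored bin is at about (311,197), star hub (280,182), and the chute runs from (178,167) to (232,178). Candidates for the carton: small green box in the chute (203,170); bigger green box on the bench (163,128); green box on the shelf (12,112). By the description it is the smaller one, the one in the chute. I'll check it in a close crop and measure.

```bash
cat > h.py <<'E'
from bench import arm
import cv2,numpy as np
from scipy.spatial.transform import Rotation as R
def world(n,d):
    c=arm.calibration(n);K=c["mtx"];v,u=np.mgrid[:384,:512]
    P=np.dstack([(u-K[0,2])/K[0,0]*d,(v-K[1,2])/K[1,1]*d,d])-c["tvec"]
    return P@cv2.Rodrigues(c["rvec"])[0]
A=np.array([.5475,-.0715]); 
def hue(p): return cv2.cvtColor(p,cv2.COLOR_RGB2HSV).astype(int)
def angs(n="top",p=None,d=None):
    """spoke angle mod 90 (deg), green floor direction, hub centre"""
    if p is None: p,d=arm.snapshot(n)
    W=world(n,d);h=hue(p);rad=np.hypot(*(W[...,:2]-A).transpose(2,0,1))
    red=((h[...,0]<8)|(h[...,0]>172))&(h[...,1]>150)&(h[...,2]>60)&(rad<.12)&(W[...,2]>.1)&(W[...,2]<.15)
    gr=(abs(h[...,0]-65)<20)&(h[...,1]>120)&(rad<.15)&(W[...,2]<.06)
    r=red&(rad>.035);q=W[r][:,:2]-A
    sp=np.degrees(np.angle(np.exp(4j*np.arctan2(q[:,1],q[:,0])).sum())/4)
    g=(W[gr][:,:2].mean(0)-A) if gr.sum() else np.zeros(2)
    return sp,np.degrees(np.arctan2(g[1],g[0])),np.hypot(*g),W[r].mean(0),red.sum(),gr.sum(),W,p
def tool(dw,s=None):
    s=s or arm.get_state();return R.from_rotvec(s["tcp_rot"]).inv().apply(dw)/.12
E
python3 - <<'E'
from h import *
for n in("top","scene"):
    p=cv2.imread(f"pics/{n}0.png")[:,:,::-1].copy();d=np.load(f"pics/{n}0.npy")
    a=angs(n,p,d);print(n,[np.round(x,3) for x in a[:6]]);W=a[6];h=hue(p)
    for lo,hi,name,c,z in((.08,.1,"carton",(.595,.16),.093),(.03,1,"big",(.736,.298),.07)):
        m=(W[...,2]>lo)&(W[...,2]<hi)&(np.hypot(W[...,0]-c[0],W[...,1]-c[1])<.055)
        q=W[m]; r=cv2.minAreaRect(q[:,:2].astype(np.float32)); print(name,m.sum(),r,q[:,2].max())
p=cv2.imread("pics/top0.png")[100:250,140:340];cv2.imwrite("pics/crop0.png",cv2.resize(p,None,fx=4,fy=4,interpolation=3))
E
```

```text
top [np.float64(24.995), np.float64(-110.634), np.float64(0.105), array([ 0.545, -0.073,  0.123]), np.int64(563), np.int64(735)]
carton 360 ((0.593860924243927, 0.1586436927318573), (0.060513608157634735, 0.05517501384019852), 79.70181274414062) 0.09989282518109678
big 627 ((0.7319856286048889, 0.29704010486602783), (0.0801006406545639, 0.07109253108501434), 57.1258430480957) 0.07599794043625538
scene [np.float64(24.869), np.float64(-112.879), np.float64(0.113), array([ 0.553, -0.064,  0.121]), np.int64(313), np.int64(132)]
carton 266 ((0.5953338742256165, 0.15994474291801453), (0.06573506444692612, 0.05635674670338631), 79.4898681640625) 0.09968643075362593
big 632 ((0.7330837249755859, 0.2982930839061737), (0.08238062262535095, 0.0716620534658432), 57.244041442871094) 0.07325910987638476
```

View pics/crop0.png

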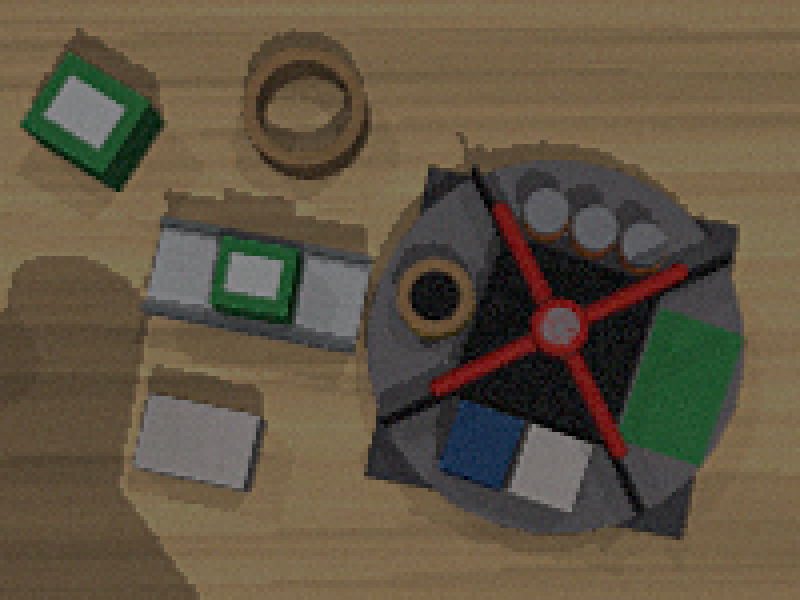

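The crop shows the small green carton in the chute (crop (255,280)). It measures 60x55 mm against 80x71 mm for the look-alike at (90,110), so the choice is right. The bin faces -110°, the chute +79°, so I'll turn the carousel about -171° by pushing the 115° spoke clockwise. Travelling there now.

Request:
drive_tool(
  deltas=[
    [[0.74,0.84,0],[0,0,0],-1],
    [[0.74,0.84,0],[0,0,0],-1],
    [[0.74,0.84,0],[0,0,0],-1],
    [[0.74,0.84,0],[0,0,0],-1],
  ],
)

```text
time_s: 1.63
tool_pos: [0.3278, 0.4752, 0.227]
tcp_rot: [3.063, -0.695, -0.001]
wrist_force: [-0.8, -0.6, -0.8]
finger_gap: 0.0664
gripper_force: 0.0
```

Request:
drive_tool(
  deltas=[
    [[0.74,0.84,0],[0,0,0],-1],
    [[0.74,0.84,0],[0,0,0],-1],
    [[0.74,0.84,0],[0,0,0],-1],
    [[0.74,0.84,0],[0,0,0],-1],
  ],
)

```text
time_s: 1.97
tool_pos: [0.3642, 0.3462, 0.227]
tcp_rot: [3.063, -0.696, -0.001]
wrist_force: [-0.5, -0.1, -1.8]
finger_gap: 0.0398
gripper_force: 0.0
```

Request:
drive_tool(
  deltas=[
    [[0.74,0.84,0],[0,0,0],-1],
    [[0.74,0.84,0],[0,0,0],-1],
    [[0.74,0.84,0],[0,0,0],-1],
    [[0.74,0.84,0],[0,0,0],-1],
  ],
)

```text
time_s: 2.3
tool_pos: [0.4008, 0.2174, 0.2269]
tcp_rot: [3.063, -0.696, -0.0]
wrist_force: [-0.3, -0.0, -0.9]
finger_gap: 0.0133
gripper_force: 0.0
```

Request:
drive_tool(
  deltas=[
    [[0.74,0.84,0],[0,0,0],-1],
    [[0.74,0.84,0],[0,0,0],-1],
    [[0.74,0.84,0],[0,0,0],-1],
    [[0.74,0.84,0],[0,0,0],-1],
  ],
)

```text
time_s: 2.63
tool_pos: [0.4379, 0.0885, 0.2268]
tcp_rot: [3.063, -0.697, 0.0]
wrist_force: [-0.2, 0.1, -0.8]
finger_gap: 0.0003
gripper_force: 0.0
```

Request:
drive_tool(
  deltas=[
    [[0.74,0.84,0],[0,0,0.42],-1],
    [[0.74,0.84,0],[0,0,0.42],-1],
    [[0.74,0.84,0],[0,0,0.42],-1],
    [[0.74,0.84,0],[0,0,0.42],-1],
    [[0.74,0.84,0],[0,0,0.42],-1],
    [[0.74,0.84,0],[0,0,0.42],-1],
    [[0.74,0.84,0],[0,0,0.42],-1],
    [[0.74,0.84,0],[0,0,0.42],-1],
    [[0.74,0.84,0],[0,0,0.42],-1],
    [[0.74,0.84,0],[0,0,0.42],-1],
    [[0.74,0.84,0],[0,0,0.42],-1],
    [[0.74,0.84,0],[0,0,0.42],-1],
  ],
)

```text
time_s: 3.63
tool_pos: [0.4745, -0.0365, 0.2267]
tcp_rot: [-1.992, 2.429, -0.0]
wrist_force: [-0.9, -0.0, 1.0]
finger_gap: 0.0005
gripper_force: 0.0
```

Request:
drive_tool(
  deltas=[
    [[0,0,0.25],[0,0,0],-1],
    [[0,0,0.5],[0,0,0],-1],
    [[0,0,0.75],[0,0,0],-1],
    [[0,0,1],[0,0,0],-1],
    [[0,0,1],[0,0,0],-1],
  ],
)

```text
time_s: 4.05
tool_pos: [0.4709, -0.0373, 0.1018]
tcp_rot: [1.994, -2.418, -0.006]
wrist_force: [-1.1, 0.4, 0.7]
finger_gap: 0.0003
gripper_force: 0.0
```

Request:
drive_tool(
  deltas=[
    [[0,0,0.05],[0,0,0],-1],
    [[0,0,0.05],[0,0,0],-1],
  ],
)

```text
time_s: 4.22
tool_pos: [0.475, -0.0365, 0.1011]
tcp_rot: [-1.998, 2.424, -0.001]
wrist_force: [0.3, -0.0, 1.1]
finger_gap: 0.0
gripper_force: 0.0
```

```bash
python3 - <<'E'
import numpy as np
p=lambda f:80*np.array([np.cos(np.radians(f)),np.sin(np.radians(f))])
for s,fs in((np.array([-78.4,20.2]),range(160,69,-5)),(p(70),range(65,-16,-5))):
    print([[[float(round(-(p(f)-s)[1]/120,2)),float(round(-(p(f)-s)[0]/120,2)),0],[0,0,0],-1] for f in fs])
E
```

```text
[[[-0.06, -0.03, 0], [0, 0, 0], -1], [[-0.11, -0.05, 0], [0, 0, 0], -1], [[-0.16, -0.08, 0], [0, 0, 0], -1], [[-0.21, -0.11, 0], [0, 0, 0], -1], [[-0.26, -0.14, 0], [0, 0, 0], -1], [[-0.3, -0.18, 0], [0, 0, 0], -1], [[-0.34, -0.22, 0], [0, 0, 0], -1], [[-0.38, -0.27, 0], [0, 0, 0], -1], [[-0.41, -0.32, 0], [0, 0, 0], -1], [[-0.44, -0.37, 0], [0, 0, 0], -1], [[-0.46, -0.43, 0], [0, 0, 0], -1], [[-0.48, -0.48, 0], [0, 0, 0], -1], [[-0.49, -0.54, 0], [0, 0, 0], -1], [[-0.5, -0.6, 0], [0, 0, 0], -1], [[-0.5, -0.65, 0], [0, 0, 0], -1], [[-0.5, -0.71, 0], [0, 0, 0], -1], [[-0.49, -0.77, 0], [0, 0, 0], -1], [[-0.48, -0.83, 0], [0, 0, 0], -1], [[-0.46, -0.88, 0], [0, 0, 0], -1]]
[[[0.02, -0.05, 0], [0, 0, 0], -1], [[0.05, -0.11, 0], [0, 0, 0], -1], [[0.08, -0.15, 0], [0, 0, 0], -1], [[0.12, -0.2, 0], [0, 0, 0], -1], [[0.16, -0.24, 0], [0, 0, 0], -1], [[0.2, -0.28, 0], [0, 0, 0], -1], [[0.24, -0.32, 0], [0, 0, 0], -1], [[0.29, -0.35, 0], [0, 0, 0], -1], [[0.34, -0.38, 0], [0, 0, 0], -1], [[0.4, -0.4, 0], [0, 0, 0], -1], [[0.45, -0.42, 0], [0, 0, 0], -1], [[0.51, -0.43, 0], [0, 0, 0], -1], [[0.57, -0.44, 0], [0, 0, 0], -1], [[0.63, -0.44, 0], [0, 0, 0], -1], [[0.68, -0.44, 0], [0, 0, 0], -1], [[0.74, -0.43, 0], [0, 0, 0], -1], [[0.8, -0.42, 0], [0, 0, 0], -1]]
```

Request:
drive_tool(
  deltas=[
    [[-0.06,-0.03,0],[0,0,0],-1],
    [[-0.11,-0.05,0],[0,0,0],-1],
    [[-0.16,-0.08,0],[0,0,0],-1],
    [[-0.21,-0.11,0],[0,0,0],-1],
    [[-0.26,-0.14,0],[0,0,0],-1],
    [[-0.3,-0.18,0],[0,0,0],-1],
    [[-0.34,-0.22,0],[0,0,0],-1],
    [[-0.38,-0.27,0],[0,0,0],-1],
    [[-0.41,-0.32,0],[0,0,0],-1],
    [[-0.44,-0.37,0],[0,0,0],-1],
    [[-0.46,-0.43,0],[0,0,0],-1],
    [[-0.48,-0.48,0],[0,0,0],-1],
    [[-0.49,-0.54,0],[0,0,0],-1],
    [[-0.5,-0.6,0],[0,0,0],-1],
    [[-0.5,-0.65,0],[0,0,0],-1],
    [[-0.5,-0.71,0],[0,0,0],-1],
    [[-0.49,-0.77,0],[0,0,0],-1],
    [[-0.48,-0.83,0],[0,0,0],-1],
    [[-0.46,-0.88,0],[0,0,0],-1],
  ],
)

```text
time_s: 5.8
tool_pos: [0.5892, -0.0026, 0.1003]
tcp_rot: [-1.996, 2.426, 0.001]
wrist_force: [-5.2, 2.0, -0.6]
finger_gap: 0.0006
gripper_force: 2.0
```

```bash
python3 - <<'E'
from h import *
a=angs();print([np.round(x,3) for x in a[:6]]); s=arm.get_state()
d=s["tool_pos"][:2]-A;t=np.radians(11.1);x=d[0]*np.cos(t)-d[1]*np.sin(t);y=d[0]*np.sin(t)+d[1]*np.cos(t)
print("rack",x,y,np.degrees(np.arctan2(y,x)),s["tool_pos"],s["wrist_force"])
cv2.imwrite("pics/t1.png",cv2.resize(a[7][90:260,130:350][:,:,::-1],None,fx=3,fy=3))
E
```

```text
[np.float64(41.825), np.float64(177.595), np.float64(0.105), array([ 0.532, -0.089,  0.122]), np.int64(484), np.int64(756)]
rack 0.02909215214498341 0.07545154790119939 68.91465962077181 [ 0.590574   -0.00306083  0.10050218] [1.25982825 0.73692413 0.46159127]
```

View pics/t1.png

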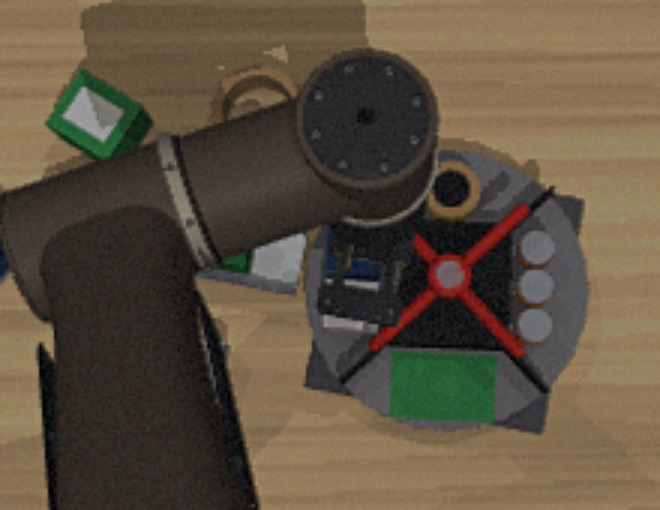

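The picture shows the bin (443,380) now facing roughly -x (bin at about 178°), with the spoke trailing the finger by about 15°. Continuing the arc, stopping short of the target.

Request:
drive_tool(
  deltas=[
    [[0.02,-0.05,0],[0,0,0],-1],
    [[0.05,-0.11,0],[0,0,0],-1],
    [[0.08,-0.15,0],[0,0,0],-1],
    [[0.12,-0.2,0],[0,0,0],-1],
    [[0.16,-0.24,0],[0,0,0],-1],
    [[0.2,-0.28,0],[0,0,0],-1],
    [[0.24,-0.32,0],[0,0,0],-1],
    [[0.29,-0.35,0],[0,0,0],-1],
    [[0.34,-0.38,0],[0,0,0],-1],
    [[0.4,-0.4,0],[0,0,0],-1],
    [[0.45,-0.42,0],[0,0,0],-1],
    [[0.51,-0.43,0],[0,0,0],-1],
    [[0.57,-0.44,0],[0,0,0],-1],
    [[0.63,-0.44,0],[0,0,0],-1],
    [[0.68,-0.44,0],[0,0,0],-1],
    [[0.74,-0.43,0],[0,0,0],-1],
    [[0.77,-0.42,0],[0,0,0],-1],
    [[0.77,-0.42,0],[0,0,0],-1],
  ],
)

```text
time_s: 7.35
tool_pos: [0.6207, -0.1042, 0.101]
tcp_rot: [-1.995, 2.425, -0.002]
wrist_force: [0.8, 1.6, -0.3]
finger_gap: 0.0004
gripper_force: 0.5
```

```bash
cat > m.py <<'E'
from h import *
import sys
for n in("top","scene"):
    a=angs(n);print(n,[np.round(x,3) for x in a[:6]])
    cv2.imwrite(f"pics/{n}{sys.argv[1]}.png",cv2.resize(a[7][90:260,130:350][:,:,::-1],None,fx=3,fy=3))
    for q in("bin","dock"):print(q,[(np.round(r["position"],3).tolist(),round(r["confidence"],2)) for r in arm.landmark_of(n,q)][:1])
s=arm.get_state()
d=s["tool_pos"][:2]-A;t=np.radians(11.1);x=d[0]*np.cos(t)-d[1]*np.sin(t);y=d[0]*np.sin(t)+d[1]*np.cos(t)
print("rack",x,y,np.degrees(np.arctan2(y,x)),s["tool_pos"],s["wrist_force"],s["time_s"])
E
python3 m.py 2
```

```text
top [np.float64(-40.06), np.float64(93.774), np.float64(0.094), array([ 0.531, -0.062,  0.122]), np.int64(435), np.int64(526)]
bin [([0.537, 0.022, 0.037], 0.66)]
dock [([0.568, 0.019, 0.04], 0.81)]
scene [np.float64(-40.586), np.float64(95.317), np.float64(0.1), array([ 0.55 , -0.033,  0.121]), np.int64(240), np.int64(398)]
bin [([0.542, 0.02, 0.041], 0.73)]
dock [([0.563, 0.018, 0.037], 0.8)]
rack 0.07775949927136534 -0.017247797129820372 -12.50627234724948 [ 0.62048425 -0.10339555  0.10072078] [-0.49356775  0.33749781 -0.46564504] 7.65
```

View pics/top2.png

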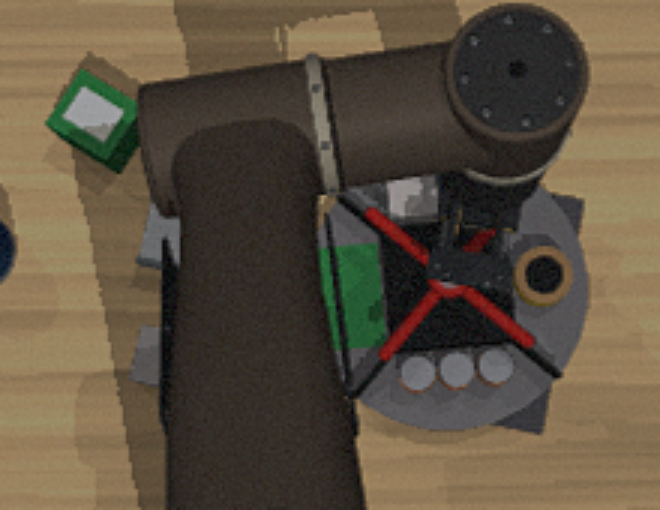

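The bin is at about 94.7°, and it needs about 16° more clockwise. Moving slowly.

Request:
drive_tool(
  deltas=[
    [[0.03,0.005,0],[0,0,0],-1],
    [[0.06,0.015,0],[0,0,0],-1],
    [[0.09,0.025,0],[0,0,0],-1],
    [[0.12,0.035,0],[0,0,0],-1],
    [[0.14,0.045,0],[0,0,0],-1],
    [[0.154,0.052,0],[0,0,0],-1],
    [[0.154,0.052,0],[0,0,0],-1],
  ],
)

```text
time_s: 8.23
tool_pos: [0.6108, -0.12, 0.1007]
tcp_rot: [-1.996, 2.425, -0.0]
wrist_force: [0.9, 4.0, -0.5]
finger_gap: 0.0001
gripper_force: 1.5
```

```bash
python3 m.py 3
```

```text
top [np.float64(35.37), np.float64(75.702), np.float64(0.089), array([ 0.535, -0.061,  0.123]), np.int64(453), np.int64(365)]
bin [([0.562, 0.022, 0.035], 0.88)]
dock [([0.568, 0.022, 0.036], 0.97)]
scene [np.float64(34.842), np.float64(80.183), np.float64(0.101), array([ 0.555, -0.039,  0.121]), np.int64(272), np.int64(411)]
bin [([0.565, 0.02, 0.043], 0.63)]
dock [([0.565, 0.016, 0.042], 0.77)]
rack 0.07145702537628872 -0.03544385554540599 -26.38216500360182 [ 0.61079653 -0.12003784  0.1005912 ] [1.61069733 3.53157695 0.36974141] 8.5333
```

Request:
drive_tool(
  deltas=[
    [[0.006,0.003,0],[0,0,0],-1],
    [[0.012,0.006,0],[0,0,0],-1],
    [[0.012,0.006,0],[0,0,0],-1],
    [[-0.04,-0.02,0],[0,0,0],-1],
    [[-0.12,-0.06,0],[0,0,0],-1],
    [[-0.12,-0.06,0],[0,0,0],-1],
    [[-0.12,-0.06,-0.3],[0,0,0],-1],
    [[-0.12,-0.06,-0.6],[0,0,0],-1],
    [[-0.12,-0.06,-0.6],[0,0,0],-1],
  ],
)

```text
time_s: 9.28
tool_pos: [0.6243, -0.1078, 0.1799]
tcp_rot: [-1.995, 2.419, -0.012]
wrist_force: [2.1, 0.2, 1.5]
finger_gap: 0.0002
gripper_force: 0.0
```

```bash
python3 m.py 4
```

```text
top [np.float64(34.327), np.float64(76.822), np.float64(0.097), array([ 0.538, -0.062,  0.123]), np.int64(450), np.int64(553)]
bin [([0.564, 0.017, 0.038], 0.91)]
dock [([0.57, 0.021, 0.038], 0.97)]
scene [np.float64(33.869), np.float64(78.394), np.float64(0.1), array([ 0.549, -0.063,  0.121]), np.int64(327), np.int64(414)]
bin [([0.567, 0.019, 0.043], 0.59)]
dock [([0.545, -0.072, -0.003], 0.74)]
rack 0.07780793857046589 -0.02131137739114653 -15.317491982335815 [ 0.61974945 -0.10739244  0.17137584] [-0.19229635 -1.04535243 -0.89007745] 9.5833
```

View pics/top4.png

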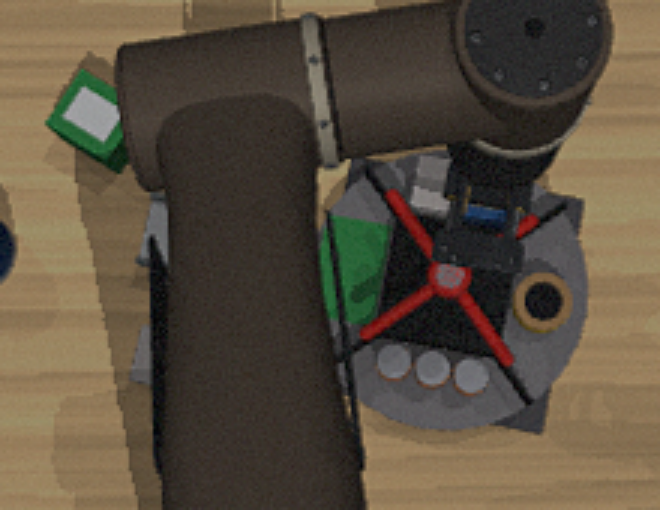

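The bin is lined up (79.1° against the chute's about 78.9°; green bin at (357,270) facing the chute). Travelling behind the carton.

Request:
drive_tool(
  deltas=[
    [[-0.3,0.07,0],[0,0,0],-1],
    [[-0.6,0.14,0],[0,0,0],-1],
    [[-0.864,0.216,0],[0,0,0],-1],
  ],
)

```text
time_s: 9.83
tool_pos: [0.6145, 0.0002, 0.1713]
tcp_rot: [1.994, -2.426, -0.001]
wrist_force: [0.7, -0.1, -0.2]
finger_gap: 0.0004
gripper_force: 0.0
```

Request:
drive_tool(
  deltas=[
    [[-0.3,0.07,0],[0,0,0],-1],
    [[-0.6,0.14,0],[0,0,0],-1],
    [[-0.864,0.216,0],[0,0,0],-1],
  ],
)

```text
time_s: 10.08
tool_pos: [0.6089, 0.1079, 0.1715]
tcp_rot: [1.996, -2.424, -0.0]
wrist_force: [1.3, 0.9, 0.2]
finger_gap: 0.0007
gripper_force: 0.0
```

Request:
drive_tool(
  deltas=[
    [[-0.3,0.07,0],[0,0,0],-1],
    [[-0.6,0.14,0],[0,0,0],-1],
    [[-0.864,0.216,0],[0,0,0],-1],
    [[-0.864,0.216,0],[0,0,0],-1],
  ],
)

```text
time_s: 10.42
tool_pos: [0.6033, 0.2177, 0.1711]
tcp_rot: [2.001, -2.421, -0.0]
wrist_force: [0.7, -0.8, -0.0]
finger_gap: 0.0001
gripper_force: 0.0
```

```bash
python3 m.py 5; python3 - <<'E'
from h import *
for n in("top","scene"):
    p,d=arm.snapshot(n);W=world(n,d)
    m=(W[...,2]>.085)&(W[...,2]<.105)&(np.hypot(W[...,0]-.595,W[...,1]-.16)<.055)
    print(m.sum(),cv2.minAreaRect(W[m][:,:2].astype(np.float32)))
E
```

```text
top [np.float64(33.77), np.float64(79.57), np.float64(0.102), array([ 0.545, -0.073,  0.122]), np.int64(574), np.int64(718)]
bin [([0.562, 0.02, 0.038], 0.97)]
dock [([0.567, 0.022, 0.039], 0.85)]
scene [np.float64(33.798), np.float64(72.87), np.float64(0.096), array([ 0.553, -0.068,  0.122]), np.int64(340), np.int64(309)]
bin []
dock [([0.563, 0.014, 0.036], 0.78)]
rack 0.0008428539382976455 0.2887405486013891 89.83275007102321 [0.60391598 0.21167671 0.17217376] [-0.27359375 -0.5137071  -0.21489045] 10.7167
350 ((0.5941256284713745, 0.1584930419921875), (0.06046012043952942, 0.054707713425159454), 79.69676971435547)
159 ((0.5956236720085144, 0.16026589274406433), (0.060998089611530304, 0.05559481307864189), 80.13211822509766)
```

View pics/scene5.png

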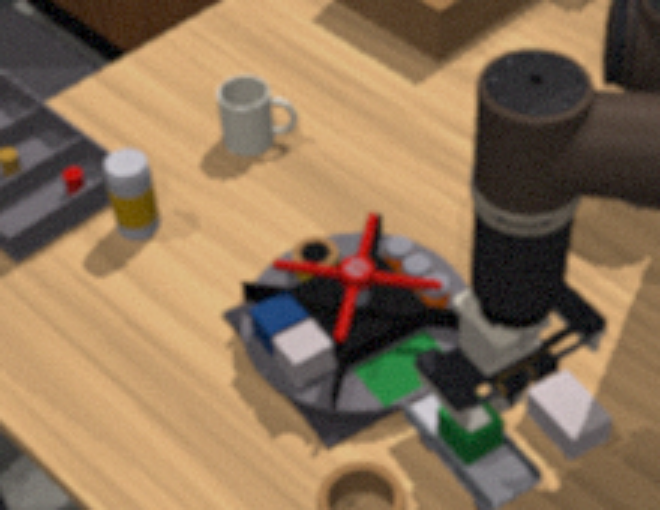

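The carton waits untouched under the gripper (465,425), and the bin is in line. Lowering behind the carton, then pushing most of the way.

Request:
drive_tool(
  deltas=[
    [[0,0,0.25],[0,0,0],-1],
    [[0,0,0.5],[0,0,0],-1],
    [[0,0,0.75],[0,0,0],-1],
    [[0,0,0.88],[0,0,0],-1],
    [[0,0,0.88],[0,0,0],-1],
    [[0,0,0.88],[0,0,0],-1],
  ],
)

```text
time_s: 11.32
tool_pos: [0.6039, 0.2119, 0.0666]
tcp_rot: [1.995, -2.425, 0.0]
wrist_force: [-0.3, 0.8, 1.0]
finger_gap: 0.0004
gripper_force: 0.0
```

Request:
drive_tool(
  deltas=[
    [[0.05,0,0],[0,0,0],-1],
    [[0.1,0,0],[0,0,0],-1],
    [[0.15,0,0],[0,0,0],-1],
    [[0.2,0,0],[0,0,0],-1],
    [[0.25,0,0],[0,0,0],-1],
    [[0.3,0,0],[0,0,0],-1],
    [[0.35,0,0],[0,0,0],-1],
    [[0.4,0,0],[0,0,0],-1],
    [[0.45,0,0],[0,0,0],-1],
    [[0.5,0,0],[0,0,0],-1],
    [[0.55,0,0],[0,0,0],-1],
    [[0.6,0,0],[0,0,0],-1],
    [[0.65,0,0],[0,0,0],-1],
    [[0.7,0,0],[0,0,0],-1],
    [[0.75,0,0],[0,0,0],-1],
    [[0.8,0,0],[0,0,0],-1],
    [[0.85,0,0],[0,0,0],-1],
    [[0.9,0,0],[0,0,0],-1],
    [[0.9,0,0],[0,0,0],-1],
  ],
)

```text
time_s: 12.9
tool_pos: [0.5822, 0.1052, 0.0665]
tcp_rot: [1.994, -2.425, -0.001]
wrist_force: [-0.7, 0.4, 0.1]
finger_gap: 0.0003
gripper_force: 0.0
```

```bash
cat > c.py <<'E'
from h import *
for n in("top","scene"):
    p,d=arm.snapshot(n);W=world(n,d);h=hue(p);q=W[...,:2]-A;t=np.radians(11.1)
    X=q[...,0]*np.cos(t)-q[...,1]*np.sin(t);Y=q[...,0]*np.sin(t)+q[...,1]*np.cos(t)
    m=(abs(X)<.04)&(Y>.05)&(Y<.28)&(abs(h[...,0]-65)<20)&(h[...,1]>100)&(W[...,2]>.08)&(W[...,2]<.1)
    print(n,m.sum(),[np.round(np.percentile(v[m],[2,98]),3) for v in(X,Y,W[...,2])] if m.sum() else "")
    cv2.imwrite(f"pics/{n}_c.png",cv2.resize(p[90:260,130:350][:,:,::-1],None,fx=3,fy=3))
E
python3 m.py 6;python3 c.py
```

```text
top [np.float64(33.896), np.float64(80.712), np.float64(0.097), array([ 0.545, -0.073,  0.123]), np.int64(576), np.int64(556)]
bin [([0.561, 0.015, 0.039], 0.7)]
dock [([0.565, 0.022, 0.039], 0.58)]
scene [np.float64(33.565), np.float64(45.532), np.float64(0.088), array([ 0.56 , -0.079,  0.121]), np.int64(311), np.int64(5)]
bin [([0.566, 0.016, 0.045], 0.72)]
dock [([0.562, 0.02, 0.04], 0.79)]
rack 0.0006539422637228259 0.18193605451319617 89.79405967386073 [0.5831684  0.10690662 0.06686273] [-0.34848562  0.1268424   0.55729346] 13.2
top 133 [array([-0.027,  0.026]), array([0.108, 0.148]), array([0.084, 0.098])]
scene 6 [array([0.021, 0.027]), array([0.157, 0.169]), array([0.084, 0.097])]
```

Request:
drive_tool(
  deltas=[
    [[0.03,0,0],[0,0,0],-1],
    [[0.06,0,0],[0,0,0],-1],
    [[0.1,0,0],[0,0,0],-1],
    [[0.14,0,0],[0,0,0],-1],
    [[0.18,0,0],[0,0,0],-1],
    [[0.22,0,0],[0,0,0],-1],
    [[0.26,0,0],[0,0,0],-1],
    [[0.29,0,0],[0,0,0],-1],
    [[0.32,0,0],[0,0,0],-1],
    [[0.32,0,0],[0,0,0],-1],
  ],
)

```text
time_s: 14.13
tool_pos: [0.5756, 0.0684, 0.0669]
tcp_rot: [1.996, -2.426, -0.0]
wrist_force: [-0.3, 0.7, -0.1]
finger_gap: 0.0003
gripper_force: 0.4
```

```bash
python3 m.py 7;python3 c.py
```

```text
top [np.float64(33.882), np.float64(86.137), np.float64(0.088), array([ 0.545, -0.073,  0.123]), np.int64(575), np.int64(254)]
bin [([0.563, 0.019, 0.036], 0.87)]
dock [([0.566, 0.023, 0.039], 0.75)]
scene [np.float64(34.36), np.float64(73.59), np.float64(0.128), array([ 0.563, -0.093,  0.121]), np.int64(252), np.int64(61)]
bin [([0.566, 0.019, 0.044], 0.72)]
dock [([0.565, 0.022, 0.038], 0.73)]
rack 0.000745001942735201 0.1436503277663899 89.70285425020609 [0.57588691 0.06931958 0.06695617] [0.38317956 0.69655677 0.6209102 ] 14.4333
top 123 [array([-0.028,  0.026]), array([0.073, 0.108]), array([0.083, 0.096])]
scene 5 [array([0.019, 0.024]), array([0.118, 0.127]), array([0.085, 0.094])]
```

View pics/top7.png

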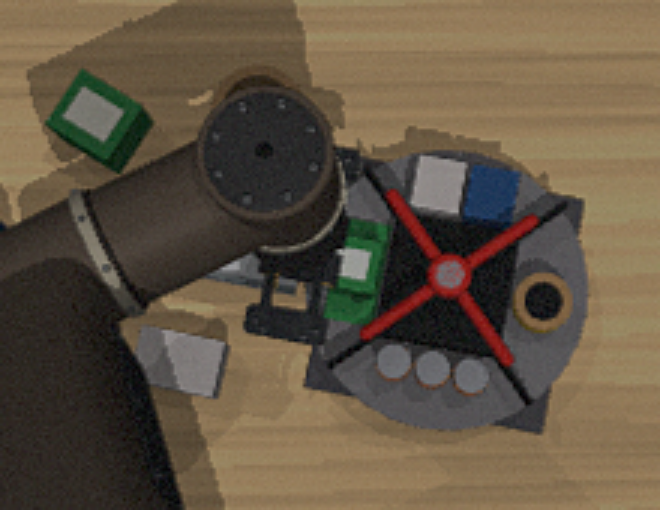

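The carton (357,265) is in the bin, its inner face about 7 mm from the core. Creeping on until the force shows contact.

Request:
drive_tool(
  deltas=[
    [[0.01,0,0],[0,0,0],-1],
    [[0.02,0,0],[0,0,0],-1],
    [[0.03,0,0],[0,0,0],-1],
    [[0.04,0,0],[0,0,0],-1],
    [[0.045,0,0],[0,0,0],-1],
  ],
)

```text
time_s: 14.95
tool_pos: [0.5747, 0.0636, 0.067]
tcp_rot: [1.996, -2.426, -0.0]
wrist_force: [-0.2, 0.7, 0.3]
finger_gap: 0.0007
gripper_force: 0.5
```

Request:
drive_tool(
  deltas=[
    [[0.01,0,0],[0,0,0],-1],
    [[0.015,0,0],[0,0,0],-1],
  ],
)

```text
time_s: 15.12
tool_pos: [0.5744, 0.0619, 0.067]
tcp_rot: [1.996, -2.426, 0.0]
wrist_force: [1.0, 0.7, -0.6]
finger_gap: 0.0003
gripper_force: 0.5
```

Request:
drive_tool(
  deltas=[
    [[0.008,0,0],[0,0,0],-1],
    [[0.012,0,0],[0,0,0],-1],
  ],
)

```text
time_s: 15.28
tool_pos: [0.5741, 0.0605, 0.067]
tcp_rot: [1.996, -2.426, -0.0]
wrist_force: [0.6, 0.6, -1.5]
finger_gap: 0.0005
gripper_force: 0.5
```

Request:
drive_tool(
  deltas=[
    [[0.008,0,0],[0,0,0],-1],
    [[0.008,0,0],[0,0,0],-1],
  ],
)

```text
time_s: 15.45
tool_pos: [0.5741, 0.0598, 0.067]
tcp_rot: [-1.996, 2.425, 0.0]
wrist_force: [0.3, 1.6, -0.7]
finger_gap: 0.0004
gripper_force: 1.0
```

```bash
python3 m.py 8;python3 c.py
```

```text
top [np.float64(33.887), np.float64(89.597), np.float64(0.095), array([ 0.545, -0.073,  0.123]), np.int64(571), np.int64(197)]
bin [([0.565, 0.02, 0.039], 0.83)]
dock [([0.565, 0.022, 0.041], 0.82)]
scene [np.float64(34.58), np.float64(75.127), np.float64(0.121), array([ 0.558, -0.099,  0.122]), np.int64(225), np.int64(116)]
bin [([0.567, 0.018, 0.043], 0.56)]
dock [([0.561, 0.017, 0.039], 0.71)]
rack 0.00080047751200895 0.1339860512736077 89.6576999102551 [0.57408076 0.05982542 0.06699472] [ 0.79361694  1.81620123 -0.45420209] 15.75
top 122 [array([-0.028,  0.026]), array([0.063, 0.098]), array([0.085, 0.097])]
scene 6 [array([0.018, 0.027]), array([0.107, 0.116]), array([0.083, 0.094])]
```

Request:
drive_tool(
  deltas=[
    [[0.008,0,0],[0,0,0],-1],
    [[0.012,0,0],[0,0,0],-1],
  ],
)

```text
time_s: 16.02
tool_pos: [0.5742, 0.0597, 0.0671]
tcp_rot: [-1.995, 2.424, 0.001]
wrist_force: [-0.7, 10.3, -0.8]
finger_gap: 0.0001
gripper_force: 5.4
```

The force has jumped to 10 N without motion, so the carton is home. Backing off straight, then checking.

Request:
drive_tool(
  deltas=[
    [[-0.05,0,0],[0,0,0],-1],
    [[-0.15,0,0],[0,0,0],-1],
    [[-0.35,0,0],[0,0,0],-1],
    [[-0.6,0,0],[0,0,0],-1],
    [[-0.9,0,0],[0,0,0],-1],
    [[-0.9,0,-0.3],[0,0,0],-1],
    [[-0.9,0,-0.6],[0,0,0],-1],
    [[-0.9,0,-0.6],[0,0,0],-1],
    [[-0.9,0,-0.6],[0,0,0],-1],
  ],
)

```text
time_s: 16.77
tool_pos: [0.5957, 0.1656, 0.1413]
tcp_rot: [-1.995, 2.422, -0.002]
wrist_force: [-1.2, 0.6, 0.8]
finger_gap: 0.0001
gripper_force: 0.0
```

```bash
python3 m.py 9;python3 c.py
```

```text
top [np.float64(33.86), np.float64(83.169), np.float64(0.106), array([ 0.545, -0.072,  0.123]), np.int64(578), np.int64(368)]
bin [([0.564, 0.018, 0.04], 0.82)]
dock [([0.565, 0.021, 0.037], 0.77)]
scene [np.float64(33.842), np.float64(60.273), np.float64(0.102), array([ 0.555, -0.072,  0.121]), np.int64(331), np.int64(146)]
bin [([0.566, 0.019, 0.041], 0.88)]
dock [([0.564, 0.02, 0.037], 0.59)]
rack 0.00023819968139589948 0.2398620183244514 89.94310132119189 [0.59391245 0.16382898 0.13789691] [-0.58017691  0.28105985  0.00455085] 17.0667
top 205 [array([-0.028,  0.025]), array([0.064, 0.122]), array([0.082, 0.095])]
scene 53 [array([-0.027,  0.027]), array([0.065, 0.104]), array([0.08 , 0.095])]
```

View pics/top9.png

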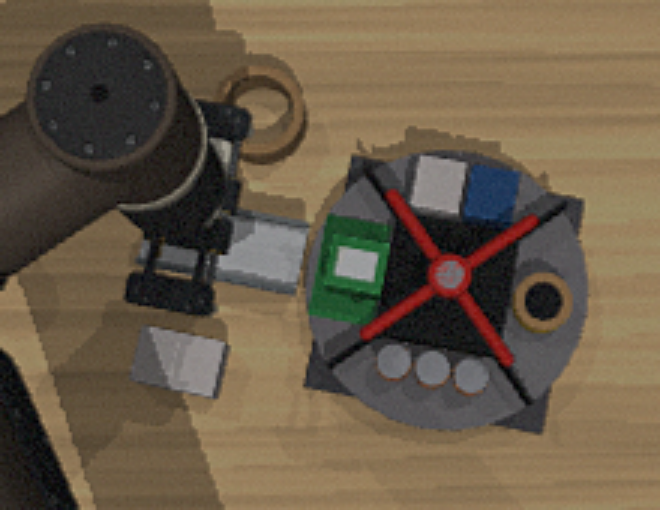

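The carton (357,264) stands against the core in the middle of the bin, its faces at y 64 and 122 mm. The carousel is still in line at 78.9°.

```bash
python3 -c "
from bench import arm
print(arm.job_done())"
```

```text
the job is handed in; nothing more can be done
None
```

The job is handed in with no verdict returned: by my last measurements the empty bin was within about 1° of the chute, and the carton stood against its back wall, centred to about 2 mm.

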